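# Clamp a square tube in the inclined welding jig and lock the bar with the thumb wedge

## Robot

A 6-joint arm with a two-finger parallel gripper is mounted at the origin on the work surface; the furniture and walls round the work are solid. World frame = base frame: x ahead of the robot, y to its left, z up, the work surface at z = 0. Lengths are in m, angles in rad, forces in N, time in s.
With the tool pointing down it reaches from about 0.375 to 0.75 m from the base axis. Payload 9 kg.
Tool frame: the origin (TCP) lies midway between the tips of the shut fingers; the grasp point (between the pads) lies 19 mm behind it (manip.tcp_to_grasp is the distance from the TCP to the grasp point, in m); x points along the fingers, y is the direction in which the jaws open and shut, and the axes are right-handed (so a half turn about x gives the same grasp; the last joint's range is limited). The gripper opens to 85 mm and grips with 20 to 120 N. Pads are 22 mm wide; open, the fingers measure 114 mm over their backs; the gripper's body (76 mm by 85 mm) begins 54 mm behind the grasp point. The pads swing forward as they close: fully open they stand 13 mm farther back than shut.
Start: joints at [1.079, 0.104, 0.097, 1.564, 0, 1.353], TCP at [0.162, 0.578, 0.231] pointing down, gripper open.
Joint ranges: [-2.99, 2.99], [-0.84, 1.86], [-1.1, 1.16], [-1.84, 2.11], [-1.51, 1.56], [-3.14, 3.14]. Speed limits (rad/s): [2.22, 2.22, 2.57, 3.14, 3.14, 3.14].

## Interface

Orientations are given as a rotation vector (axis times angle).
In Python, from station import telemetry, grab_frame, manip gives the robot as it stands.
- The arm moves only by the tool play_rows, never from a script. Its argument "deltas" is a list of rows, each an object of numbers: "dx", "dy", "dz": the shift along the tool's x, y, z in mm; "rx", "ry", "rz": the turn, a rotation vector about the tool's x, y, z in rad; "grip": the closure, from 0 (fully open) to 1 (shut). A call has 1 to 5 rows; each row shifts and turns the pose as measured when the row begins, along the tool's axes as they then stand; what a row does not reach is not made up. A row lasts 1/8 s, in which the tool goes at most 62.5 mm and 10.7 degrees, less where a joint would pass 70% of its speed; a pose out of reach is approached as far as the arm can. A call with a gripper value outside its range is refused whole. The fingers move at their own pace and stop on an object; "force" is the grip in N (left out, the last holds). Time passes only in rows, so rows that do not move let the fingers close. It gives the time, the measured TCP pose, the force and the opening at its end, in the units of the state.
- telemetry.state(): the state, without advancing time (a new reading comes with each control period).
- grab_frame(name): name is "side" or "top" or "wrist"; returns a dict with "image" (480x640x3 uint8, red, green, blue), "z_map" (480x640 float32, m along the optical axis (not along the pixel's ray), 0 where there is no reading), "mtx" (3x3 intrinsics, pixels), "origin" and "orientation" of the camera in the world. Camera axes: x right, y down, z forward; pixel columns grow to the right and rows downward; lengths in m; the calibration is good to about 2 mm. The wrist camera is an equidistant fisheye: a pixel r from the principal point sees the ray r / f radians off the axis. A picture is of the moment at which its call begins.
- manip.sign_off(): hands the job in, once; it reports no verdict.
The state is a dict: "time": time; "q": joint angles; "qvel": joint speeds; "joint_torque": joint torques, N m; "tcp_pos": TCP position; "tcp_rot": TCP orientation; "ft_force": force on the tool from outside, world axes, zero at the start; "wrist_torque": the same for the moment, N m; "finger_gap": finger opening in m.
Only numpy, scipy, OpenCV 4.12 (cv2) and the standard library are available. Lean on these libraries where they do the work, as an engineer would, in place of code of your own. Each camera call takes 0.05 s, during which the arm holds its last target. There are 200 camera calls.

## Task

Lay the square tube offcut in the inclined welding jig, flat on the sloping bed and down on the two small rests. Then slide the stop bar along so that the tube is held end to end, without a gap, between the bar and the fixed end stop. Finally push the thumb wedge along its ramp until it jams the bar fast and stays jammed when you let go; leave everything else on the table where it is.

Things in the scene. Friction and masses are not known exactly. Their poses are not given: they have to be found in the camera images.
- jig_bed: sloping bed plate of the welding jig, 380 x 145 mm dark steel, bolted down, 25 degrees from level and facing the robot. Origin on the bed surface; x runs up the slope, y runs level along the jig towards the end stop (at the robot's left), z stands square off the bed. The guide and ramp strips beside bar and wedge are up to 31 mm high, screw heads included, all at bed y below 12 mm
- tube_place (a point): where the tube's centre belongs in the jig: at bed x -27, y 95, z 20 mm, with the tube's length along the bed's y. Axes as the bed's. Below it two rests, 14 mm high and 25 mm long, faces 20 mm down the slope from here, centred 32 mm behind (-y) and 43 mm ahead (+y) of it; the end stop's face, 34 mm high, is 55 mm ahead (+y)
- tube: square steel tube offcut, 40 x 110 x 40 mm, 0.3 kg, closed to the fingers (grip it outside, across 40 mm); at the start it lies on the table to the robot's right. Origin at the centre of its underside, y along its length, z up
- tube_mid (a point): centre of the square tube, 20 mm above its origin
- stop_bar (a joint): travel of the sliding stop bar along the bed's +y, m; 0 = fully back (nose face at bed y -30 mm), 0.070 = nose against a tube that lies against the end stop. The bar is 30 mm wide, 20 mm high, 150 mm long and stays where it is left; it drags with 2.5 N
- bar_nose (a point): middle of the bar's nose face (34 wide x 36 mm high), 18 mm above the bed
- bar_lug (a point): top centre of the upright lug on the bar, 75 mm behind its nose: 14 mm thick along the bed's y, 20 mm wide up the slope, free from 24 to 56 mm above the bed
- wedge (a joint): travel of the captive thumb wedge along its ramp, m; 0 = fully back (loose). It runs along the bed's +y, turned 8 degrees down the slope towards the bar; it touches the bar at about 0.045 and jams within about 3 mm more under a push of 10 to 20 N; it drags with 1.5 N before that
- wedge_fin (a point): top centre of the upright thumb fin on the wedge: 12 mm thick along the ramp, 18 mm wide up the slope, free from 24 to 53 mm above the bed. The wedge is 90 mm long, 18 mm high, 27 mm wide at its thick end, and lies on the uphill side of the bar
- round_tube: bystander: round tube offcut, 42 mm diameter, 90 mm long, lying in front of the jig
- angle: bystander: bent steel stop angle, 50 x 98 x 80 mm, right of the jig
- bottle: bystander: water bottle, 65 mm diameter, 217 mm high, behind the jig on the right
- can: bystander: spray can, 59 mm diameter, 198 mm high, left of the jig
- mug: bystander: tea mug, 86 mm, front right
- gusset_plate: bystander: flat triangular plate, 90 x 100 x 6 mm, left of the jig
- spanner: bystander: combination spanner, 217 mm long, lying at the front right

How it is judged:
On the way, in this order (a step that is already met when the one before it is completed fails the run):
1. the square tube lies flat on the jig's bed, down on the two rests (x of tube_mid in the frame of jig_bed between -0.034 and -0.02 m and y of tube_mid in the frame of jig_bed between 0.04 and 0.105 m and z of tube_mid in the frame of jig_bed below 0.025 m and angle between the y axis of tube and the y axis of jig_bed, either way round below 0.12 rad), for 0.2 s.
2. the stop bar is up against the tube and the tube against the end stop (value of joint stop_bar above 0.0675 m and y of tube_mid in the frame of jig_bed above 0.0925 m), for 0.2 s.
3. the wedge is jammed against the bar (contact force between wedge and stop_bar above 6 N), for 0.2 s.
At the end, for the whole second after the job is handed in: The square tube lies at rest, flat on the bed (within 3 mm), down on the rests (within 5 mm) and square to them (4 degrees), held end to end between end stop and bar with no more than 2.5 mm of gap; the wedge, let go, still presses on the bar with more than 6 N (all of step 2 and contact force between wedge and stop_bar above 6 N and x of tube_mid in the frame of jig_bed between -0.032 and -0.022 m and y of tube_mid in the frame of jig_bed below 0.099 m and z of tube_mid in the frame of jig_bed between 0.017 and 0.023 m and angle between the y axis of tube and the y axis of jig_bed, either way round below 0.07 rad and linear speed of tube below 0.02 m/s); the robot touches nothing.
It fails at once if another thing on the table is pushed more than 30 mm from its place (distance of any of round_tube, angle, bottle, can, mug, gusset_plate, spanner from where it was at the start of the episode above 0.03 m).
It also fails if it takes over 58 s, if anything falls off the work surface, if the arm or the gripper's body presses on something with over 40 N, if the wrist force passes 120 N, or if a joint passes its speed limit or range.

## Working session

There is one attempt and no reset: what is moved stays moved. The work goes in short steps, Python scripts to look and compute and a tool call to move; the robot and the scene stay as the last step left them, time stands still between calls to the robot, and variables do not carry over. Pictures are saved under pics/ and viewed, about 8 in all and at most 12, crops included, and the job is handed in when it is done.

Besides the shell and the picture viewer there is one more tool, called as a command line: name --argument value ..., lists and objects as JSON in quotes. play_rows: Moves the arm, as the interface text tells. Its arguments: {"type":"object","properties":{"deltas":{"type":"array","items":{"type":"object","properties":{"dx":{"type":"number"},"dy":{"type":"number"},"dz":{"type":"number"},"rx":{"type":"number"},"ry":{"type":"number"},"rz":{"type":"number"},"grip":{"type":"number"}}}},"force":{"type":"number"}},"required":["deltas"]}

```bash
ls; mkdir -p pics
cat > h.py <<'E'
import numpy as np, cv2
from scipy.spatial.transform import Rotation as R
from station import telemetry, grab_frame, manip
def grab(name):
    f=grab_frame(name); o=np.array(f["orientation"],float)
    f["R"]=o if o.shape==(3,3) else R.from_rotvec(o).as_matrix() if o.size==3 else R.from_quat(o).as_matrix()
    return f
def save(f,p): cv2.imwrite(p,cv2.cvtColor(f["image"],cv2.COLOR_RGB2BGR))
def cloud(f):
    z=f["z_map"]; K=np.array(f["mtx"]); v,u=np.mgrid[:480,:640]
    c=np.stack([(u-K[0,2])/K[0,0]*z,(v-K[1,2])/K[1,1]*z,z],-1)
    return c@f["R"].T+np.array(f["origin"])
E
python3 - <<'E'
from h import *
print(telemetry.state(), manip.tcp_to_grasp)
for n in("top","side"):
    f=grab(n); save(f,f"pics/{n}0.png"); print(n,f["mtx"],f["origin"],f["orientation"]); np.save(f"{n}0.npy",cloud(f))
    print((f["z_map"]>0).mean())
E
```

```text
pics
{'time': 0.0, 'q': array([1.07929301e+00, 1.04699477e-01, 9.64784540e-02, 1.56390785e+00,
       2.25971659e-05, 1.35306139e+00]), 'qvel': array([-1.27862519e-03,  9.05357556e-04,  1.01618675e-03,  1.98090746e-04,
        5.96139631e-04, -4.03012676e-05]), 'joint_torque': array([ 2.78109173e-04, -5.56931448e+01,  5.03648436e+01,  1.69419567e-02,
       -3.52512479e-04,  9.31283125e-06]), 'tcp_pos': array([0.16206109, 0.5773553 , 0.23052728]), 'tcp_rot': array([ 0.21393225,  1.56057692, -0.21588798]), 'ft_force': array([ 0.48738249, -0.85509084, -0.77390851]), 'wrist_torque': array([ 0.04555844, -0.06321615, -0.0149013 ]), 'finger_gap': 0.08563494543381454} 0.0187
top [[482.51652902   0.         323.45902845]
 [  0.         482.51652902 244.42432182]
 [  0.           0.           1.        ]] [ 0.18823689 -0.05517105  1.2057327 ] [-2.11846211  2.01770619 -0.27934019]
0.9960677083333334
side [[570.23283585   0.         324.57462686]
 [  0.         570.23283585 232.66419599]
 [  0.           0.           1.        ]] [ 1.13660423 -1.28241811  0.9865166 ] [-2.08640668 -0.51323176  0.26454549]
0.9316927083333333
```

View pics/top0.png

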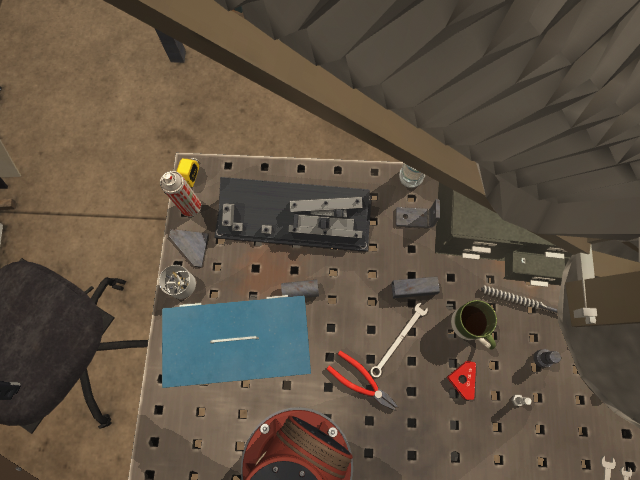

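View pics/side0.png

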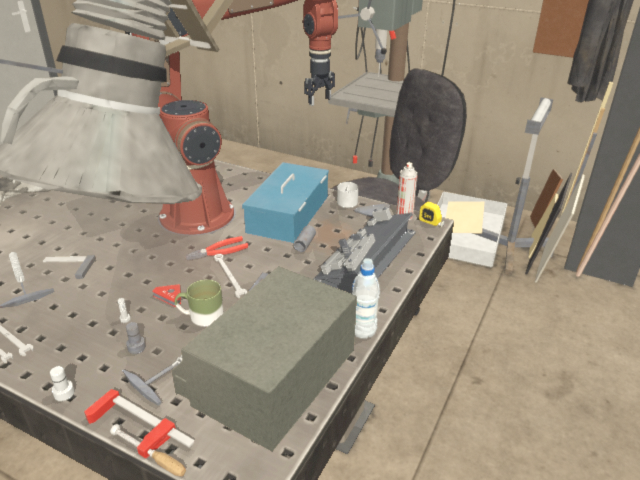

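The top view shows the jig at about (218–370, 178–250), with its end stop at left (228,215), the bar at (325,228) and the wedge at (325,208). The tube is at (416,289). In the side view the dark box hides the tube.

Run:
```python
from h import *
P=np.load("top0.npy"); im=cv2.imread("pics/top0.png")
# bed plane: region between end stop and bar
def fit(Q):
    for _ in range(8):
        c=np.median(Q,0) if _==0 else Q.mean(0); n=np.linalg.svd(Q-Q.mean(0),full_matrices=False)[2][2]; n*=np.sign(n[2])
        d=(Q-Q.mean(0))@n; Q=Q[abs(d)<max(2*np.median(abs(d)),.0005)]
    return Q.mean(0),n,d.std()
c,n,s=fit(P[190:225,245:285].reshape(-1,3)); print("bed",c,n,s,np.degrees(np.arccos(n[2])))
Ptab=P[300:350,330:370].reshape(-1,3); print("table z",np.median(Ptab[:,2]))
# tube
m=np.zeros((480,640),bool); m[265:312,380:450]=1
m&=(P[...,2]>.03)&(P[...,2]<.06)
Q=P[m]; print("tube n",m.sum(),"z",np.percentile(Q[:,2],[5,50,95]))
r=cv2.minAreaRect((Q[:,:2]*1000).astype(np.float32)); print(r)
# bed frame
z=n; y=np.array([-z[1]*0,1,0]); x=np.cross(y,z)
# height over bed map crop
h=(P-c)@n
crop=im[165:260,205:385]; cv2.imwrite("pics/crop1.png",cv2.resize(crop,None,fx=4.3,fy=4.3,interpolation=cv2.INTER_CUBIC))
hh=h[165:260,205:385]; hc=np.clip((hh+.01)/.08*255,0,255).astype(np.uint8)
cv2.imwrite("pics/h1.png",cv2.resize(cv2.applyColorMap(hc,cv2.COLORMAP_JET),None,fx=4.3,fy=4.3,interpolation=cv2.INTER_NEAREST))
a=cv2.imread("pics/crop1.png");b=cv2.imread("pics/h1.png"); v=np.vstack([a,b]); cv2.imwrite("pics/c1.png",cv2.resize(v,None,fx=.72,fy=.72)); print(v.shape)
```

```text
bed [0.60584648 0.11758656 0.0588553 ] [0.69605827 0.62786281 0.34826883] 0.01263829805348747 69.6185345672543
table z -0.0017722977705989518
tube n 723 z [0.03457445 0.03869941 0.04249321]
((426.53387451171875, -268.2318115234375), (40.54067611694336, 110.7833023071289), 8.101151466369629)
(816, 774, 3)
```

View pics/c1.png

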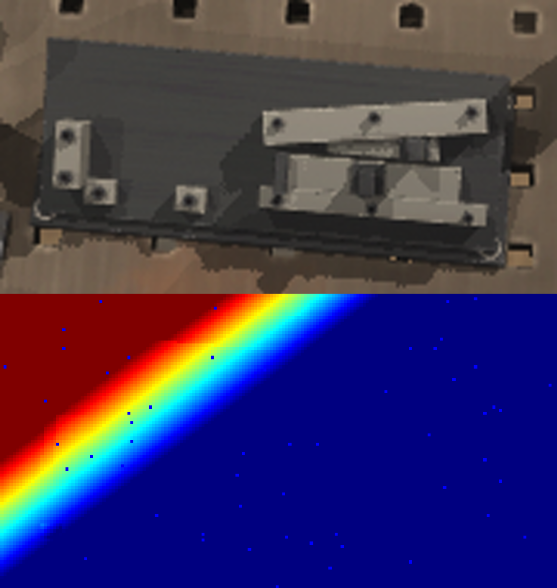

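The crop shows the end stop at (70,150), the two rests at (100,192) and (191,199), the lug at (370,180) and the fin at (418,150). The plane fit was spoiled by zero-depth pixels, so I'll refit it.

Run:
```python
from h import *
P=np.load("top0.npy"); im=cv2.imread("pics/top0.png")
def px(a,b): return 205+a/3.096,165+b/3.096
Q=P[185:222,242:282].reshape(-1,3); Q=Q[(Q[:,2]>-.02)&(Q[:,2]<.2)]
for _ in range(10):
    A=np.c_[Q[:,:2],np.ones(len(Q))]; k=np.linalg.lstsq(A,Q[:,2],rcond=None)[0]; r=Q[:,2]-A@k
    Q=Q[abs(r)<max(2.5*np.median(abs(r)),.001)]
n=np.array([-k[0],-k[1],1]);n/=np.linalg.norm(n); print("bed n",n,np.degrees(np.arccos(n[2])),r.std(),len(Q))
f=grab("top"); o=np.array(f["origin"]); K=f["mtx"]
c0=Q.mean(0)
def ray(u,v,h=0.):
    d=f["R"]@np.array([(u-K[0,2])/K[0,0],(v-K[1,2])/K[1,1],1]); t=(((c0+h*n)-o)@n)/(d@n); return o+t*d
cs=[ray(*px(*q)) for q in [(48,38),(508,78),(505,262),(40,215)]]
for i in range(4): print(cs[i], np.linalg.norm(cs[i]-cs[(i+1)%4]))
y=cs[0]-cs[1]; y-=n*(y@n); y/=np.linalg.norm(y); print("y edge",y); y2=cs[3]-cs[2]; y2/=np.linalg.norm(y2); print(y2)
yh=np.array([n[1],-n[0],0]); yh/=-np.linalg.norm(yh); yh*=np.sign(yh[1]); print("level y",yh)
y=np.array([(y+y2)[0],(y+y2)[1],0]); y/=np.linalg.norm(y)
# enforce 25deg
z=np.array([y[1]*np.sin(np.radians(-25)),-y[0]*np.sin(np.radians(-25)),np.cos(np.radians(25))]); print("z ideal",z)
x=np.cross(y,z); cen=sum(cs)/4; print("x",x,"cen",cen)
B=np.stack([x,y,z],1); np.savez("bed.npz",B=B,o=cen)
L=(P-cen)@B
for nm,q,h in [("endstop right top edge mid",(88,150),.034),("rest1",(100,192),.014),("rest2",(191,199),.014),("lug",(370,180),.056),("fin",(418,150),.053),("nose",(286,180),.03)]:
    u,v=px(*q); print(nm,(ray(u,v,h)-cen)@B*1000, L[int(v)-1:int(v)+2,int(u)-1:int(u)+2,2].round(3).ravel())
Q=P[265:312,380:450].reshape(-1,3);Q=Q[(Q[:,2]>.033)&(Q[:,2]<.05)]
r=cv2.minAreaRect((Q[:,:2]*1000).astype(np.float32)); print(cv2.boxPoints(r))
m=Q[:,:2].mean(0); print(m,np.linalg.svd(Q[:,:2]-m,full_matrices=False)[2][0])
```

```text
bed n [-0.4171828   0.02074091  0.9085859 ] 24.6893415165993 0.0016941997146283526 1196
[0.67399939 0.23297152 0.07661932] 0.37735646665049705
[ 0.65661942 -0.14398398  0.07724422] 0.151263178103451
[ 0.51921792 -0.15024476  0.01429839] 0.38892922919354567
[0.54081971 0.23808268 0.01535237] 0.14668535135692057
y edge [ 0.04605717  0.99893743 -0.00165599]
[0.0555417  0.99845269 0.00270995]
level y [0.04965526 0.99876642 0.        ]
z ideal [-0.42207259  0.02146906  0.90630779]
x [ 0.9051376  -0.04604056  0.42261826] cen [0.59766411 0.04420637 0.04587858]
endstop right top edge mid [-11.39608533 146.22921966  34.13231461] [ 0.019  0.012 -0.001  0.017  0.01  -0.002  0.018  0.009 -0.003]
rest1 [-47.24635117 138.68992294  14.32279979] [0.021 0.02  0.02  0.019 0.02  0.019 0.02  0.021 0.019]
rest2 [-45.88979141  63.43418464  14.27941002] [0.019 0.02  0.015 0.019 0.017 0.016 0.02  0.023 0.019]
lug [-11.58134121 -82.66230541  56.02404685] [0.058 0.055 0.055 0.057 0.059 0.055 0.056 0.059 0.057]
fin [  15.1517615  -117.93068195   52.86215981] [0.053 0.053 0.032 0.053 0.048 0.045 0.048 0.052 0.043]
nose [-20.98544724 -14.46869106  30.10730626] [0.034 0.035 0.022 0.04  0.033 0.018 0.034 0.027 0.023]
[[ 398.65997 -216.24944]
 [ 414.1726  -325.23123]
 [ 454.30872 -319.5182 ]
 [ 438.79608 -210.5364 ]]
[ 0.4256939  -0.26756441] [-0.12900789  0.99164357]
```

```bash
cat >> h.py <<'E'
def Rdown(yaw_y):  # tool down, tool y along given dir
    y=np.array([yaw_y[0],yaw_y[1],0.]); y/=np.linalg.norm(y); x=np.array([0,0,-1.]); return np.stack([x,y,np.cross(x,y)],1)
def Rbed(B,s=1): x=-B[:,2]; y=s*B[:,0]; return np.stack([x,y,np.cross(x,y)],1)
def cur(): s=telemetry.state(); return np.array(s["tcp_pos"]),R.from_rotvec(s["tcp_rot"]).as_matrix(),s
def plan(wps,start=None,step=60,ang=10.5):
    p,r=start if start else cur()[:2]
    for tp,tr in wps:
        tp=np.array(tp,float); w=R.from_matrix(r.T@tr).as_rotvec(); a=np.linalg.norm(w)
        N=max(1,int(np.ceil(max(np.linalg.norm(tp-p)*1000/step,np.degrees(a)/ang)-1e-6)))
        print("-- N",N,"to",tp.round(3))
        for i in range(N):
            ri=r@R.from_rotvec(w*i/N).as_matrix(); d=ri.T@(tp-p)/N*1000
            print(d.round(1),(w/N).round(3))
        p,r=tp,tr
E
python3 - <<'E'
from h import *
b=np.load("bed.npz");p,r,s=cur();print(r.round(3),b["B"].round(3))
t=np.array([.991,.135,0]); print("grasp w +",R.from_matrix(r.T@Rdown(t)).as_rotvec()," -",R.from_matrix(r.T@Rdown(-t)).as_rotvec())
plan([([.42,.40,.33],r),([.50,.08,.33],Rdown(r[:,1]+0))])
d=Rdown(b["B"][:,0]); print("to bed yaw",R.from_matrix(r.T@d).as_rotvec())
E
```

```text
[[-0.001  0.27   0.963]
 [-0.001  0.963 -0.27 ]
 [-1.    -0.001 -0.   ]] [[ 0.905  0.051 -0.422]
 [-0.046  0.999  0.021]
 [ 0.423  0.     0.906]]
grasp w + [1.16161208e+00 3.46894378e-04 1.02297020e-03]  - [-1.97998027e+00 -1.14440339e-03  3.88072986e-04]
-- N 6 to [0.42 0.4  0.33]
[-16.5 -16.9  49.4] [0. 0. 0.]
[-16.5 -16.9  49.4] [0. 0. 0.]
[-16.5 -16.9  49.4] [0. 0. 0.]
[-16.5 -16.9  49.4] [0. 0. 0.]
[-16.5 -16.9  49.4] [0. 0. 0.]
[-16.5 -16.9  49.4] [0. 0. 0.]
-- N 6 to [0.5  0.08 0.33]
[  0.  -47.7  27.3] [-0. -0.  0.]
[  0.  -47.7  27.3] [-0. -0.  0.]
[  0.  -47.7  27.3] [-0. -0.  0.]
[  0.  -47.7  27.3] [-0. -0.  0.]
[  0.  -47.7  27.3] [-0. -0.  0.]
[  0.  -47.7  27.3] [-0. -0.  0.]
to bed yaw [1.34782669e+00 4.49401077e-04 1.00621656e-03]
```

Run:
```python
from h import *
b=np.load("bed.npz");p,r,s=cur();B=b["B"]
w=R.from_matrix(r.T@Rdown(B[:,0])).as_rotvec()
plan([([.43,.40,.31],r@R.from_rotvec(w/2).as_matrix()),([.50,.08,.29],Rdown(B[:,0]))])
```

```text
-- N 6 to [0.43 0.4  0.31]
[-13.2 -16.4  51. ] [0.112 0.    0.   ]
[-13.2 -10.6  52.5] [0.112 0.    0.   ]
[-13.2  -4.6  53.4] [0.112 0.    0.   ]
[-13.2   1.4  53.5] [0.112 0.    0.   ]
[-13.2   7.4  53. ] [0.112 0.    0.   ]
[-13.2  13.3  51.9] [0.112 0.    0.   ]
-- N 6 to [0.5  0.08 0.29]
[  3.3 -21.6  50.1] [0.112 0.    0.   ]
[  3.3 -15.9  52.2] [0.112 0.    0.   ]
[ 3.3 -9.9 53.7] [0.112 0.    0.   ]
[ 3.3 -3.9 54.5] [0.112 0.    0.   ]
[ 3.3  2.3 54.5] [0.112 0.    0.   ]
[ 3.3  8.4 53.9] [0.112 0.    0.   ]
```

play_rows --deltas '[{"dx": -13,"dy": -16,"dz": 51,"rx": 0.112},{"dx": -13,"dy": -11,"dz": 52,"rx": 0.112},{"dx": -13,"dy": -5,"dz": 53,"rx": 0.112},{"dx": -13,"dy": 1,"dz": 53,"rx": 0.112},{"dx": -13,"dy": 7,"dz": 53,"rx": 0.112}]'

```text
invalid input at $.deltas[0]: expected keys dx, dy, dz, rx, ry, rz, grip
```

play_rows --deltas '[{"dx": -13,"dy": 13,"dz": 52,"rx": 0.112},{"dx": 3,"dy": -21,"dz": 50,"rx": 0.112},{"dx": 3,"dy": -16,"dz": 52,"rx": 0.112},{"dx": 3,"dy": -10,"dz": 54,"rx": 0.112},{"dx": 3,"dy": -4,"dz": 54,"rx": 0.112}]'

```text
invalid input at $.deltas[0]: expected keys dx, dy, dz, rx, ry, rz, grip
```

play_rows --deltas '[{"dx": 3,"dy": 2,"dz": 54,"rx": 0.112},{"dx": 3,"dy": 8,"dz": 54,"rx": 0.112},{"dx": 0},{"dx": 0}]'

```text
invalid input at $.deltas[0]: expected keys dx, dy, dz, rx, ry, rz, grip
```

play_rows --deltas '[{"dx": -13,"dy": -16,"dz": 51,"rx": 0.112,"ry": 0,"rz": 0,"grip": 0},{"dx": -13,"dy": -11,"dz": 52,"rx": 0.112,"ry": 0,"rz": 0,"grip": 0},{"dx": -13,"dy": -5,"dz": 53,"rx": 0.112,"ry": 0,"rz": 0,"grip": 0},{"dx": -13,"dy": 1,"dz": 53,"rx": 0.112,"ry": 0,"rz": 0,"grip": 0},{"dx": -13,"dy": 7,"dz": 53,"rx": 0.112,"ry": 0,"rz": 0,"grip": 0}]'

```text
time: 0.78
tcp_pos: [0.3852, 0.4254, 0.2945]
tcp_rot: [0.655, 1.47, -0.663]
ft_force: [1.4, 0.9, -0.4]
finger_gap: 0.0854
```

play_rows --deltas '[{"dx": -13,"dy": 13,"dz": 52,"rx": 0.112,"ry": 0,"rz": 0,"grip": 0},{"dx": 3,"dy": -21,"dz": 50,"rx": 0.112,"ry": 0,"rz": 0,"grip": 0},{"dx": 3,"dy": -16,"dz": 52,"rx": 0.112,"ry": 0,"rz": 0,"grip": 0},{"dx": 3,"dy": -10,"dz": 54,"rx": 0.112,"ry": 0,"rz": 0,"grip": 0},{"dx": 3,"dy": -4,"dz": 54,"rx": 0.112,"ry": 0,"rz": 0,"grip": 0}]'

```text
time: 1.4
tcp_pos: [0.4769, 0.1743, 0.2945]
tcp_rot: [1.094, 1.276, -1.105]
ft_force: [0.1, -0.0, 0.4]
finger_gap: 0.0851
```

play_rows --deltas '[{"dx": 3,"dy": 2,"dz": 54,"rx": 0.112,"ry": 0,"rz": 0,"grip": 0},{"dx": 3,"dy": 8,"dz": 54,"rx": 0.112,"ry": 0,"rz": 0,"grip": 0},{"dx": 0,"dy": 0,"dz": 0,"rx": 0,"ry": 0,"rz": 0,"grip": 0}]'

```text
time: 1.78
tcp_pos: [0.4967, 0.0607, 0.2875]
tcp_rot: [1.269, 1.166, -1.282]
ft_force: [-0.5, -0.0, 0.3]
finger_gap: 0.086
```

Tracking is good. Next, a close look with the wrist camera.

Run:
```python
from h import *
import pickle
f=grab("wrist"); p,r,s=cur(); pickle.dump((f,p,r),open("w1.pkl","wb"))
print(f["mtx"],f["origin"],f["R"].round(3)); save(f,"pics/w1.png"); print((f["z_map"]>0).mean())
```

```text
[[371.64829954   0.         321.51292448]
 [  0.         371.64829954 242.05999797]
 [  0.           0.           1.        ]] [0.50507405 0.14192669 0.42935745] [[ 0.996 -0.083 -0.035]
 [-0.09  -0.943 -0.319]
 [-0.006  0.321 -0.947]]
0.99607421875
```

View pics/w1.png

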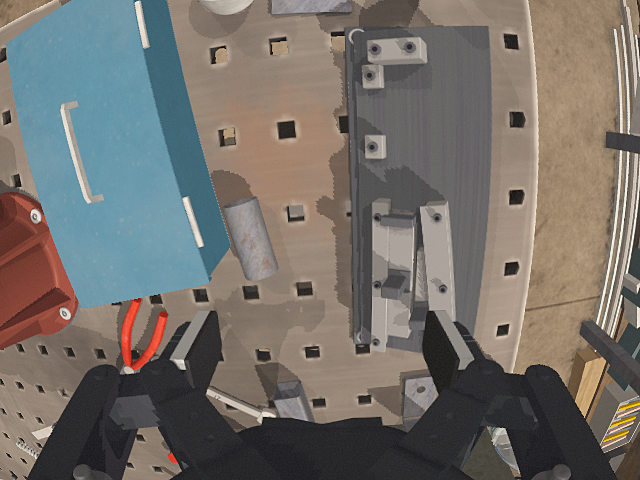

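The wrist view shows the end stop at (397,50), the rests at (372,76) and (375,147), the bar with its lug near (397,285), and the fin near (443,300). I'll refine the bed frame from it.

```bash
cat >> h.py <<'E'
def fray(f,u,v):
    K=f["mtx"]; a=(np.asarray(u,float)-K[0,2])/K[0,0]; b=(np.asarray(v,float)-K[1,2])/K[1,1]; t=np.hypot(a,b)+1e-9
    return np.stack([np.sin(t)*a/t,np.sin(t)*b/t,np.cos(t)],-1)
def fcloud(f):
    v,u=np.mgrid[:480,:640]; d=fray(f,u,v); return (d*(f["z_map"]/d[...,2])[...,None])@f["R"].T+np.array(f["origin"])
def onpl(f,u,v,c,n):
    d=fray(f,u,v)@f["R"].T; o=np.array(f["origin"]); return o+d*(((c-o)@n)/(d@n))[...,None]
E
python3 - <<'E'
from h import *
import pickle
f,_,_=pickle.load(open("w1.pkl","rb")); P=fcloud(f)
b=np.load("bed.npz");B=b["B"];o=b["o"]
Q=P[90:190,400:480].reshape(-1,3);Q=Q[(Q[:,2]>0)&(Q[:,2]<.2)]
for _ in range(10):
    A=np.c_[Q[:,:2],np.ones(len(Q))]; k=np.linalg.lstsq(A,Q[:,2],rcond=None)[0]; r=Q[:,2]-A@k
    Q=Q[abs(r)<max(2.5*np.median(abs(r)),.001)]
n=np.array([-k[0],-k[1],1]);n/=np.linalg.norm(n);print("n",n,np.degrees(np.arccos(n[2])),"off vs top-plane mm",((Q.mean(0)-o)@B[:,2])*1e3)
# table z check
T=P[280:330,280:330,2];print("table",np.median(T))
n=B[:,2]; c=o+n*((Q.mean(0)-o)@n)
pts=lambda uv,h:((np.array([onpl(f,u,v,c+h*n,n) for u,v in uv])-o)@B*1000).round(1)
print("bed right edge",pts([(490,28),(484,200),(462,350)],0))
print("bed left edge",pts([(358,60),(358,250)],0))
print("rest uphill edges",pts([(384,76),(386,147)],.014))
print("rest2 y edges",pts([(375,136),(375,158)],.014), "stop face",pts([(385,64),(415,64)],.034))
L=(P-o)@B
# lug & fin by depth height
for nm,lo,hi,reg in [("lug",.049,.062,(250,330,375,425)),("fin",.046,.060,(270,330,426,470)),("nosetop",.028,.045,(205,240,380,425)),("tall rest",.009,.019,(125,165,355,395)),("stop",.028,.042,(30,75,360,435))]:
    a,bb,cc,d=reg; q=L[a:bb,cc:d]; h=q[...,2]-((Q.mean(0)-o)@n); m=(h>lo)&(h<hi); q=q[m]
    print(nm,m.sum(),(q.mean(0)*1000).round(1) if m.sum() else"",(np.percentile(q,[3,97],axis=0)*1000).round(1).tolist())
im=f["image"][20:340,345:505]; cv2.imwrite("pics/w1c.png",cv2.cvtColor(cv2.resize(im[150:],None,fx=3.5,fy=3.5,interpolation=cv2.INTER_CUBIC),cv2.COLOR_RGB2BGR))
E
```

```text
n [-0.42149659  0.01913754  0.90662802] 24.956548951856462 off vs top-plane mm 0.7457543828074058
table -0.0007941971097950584
bed right edge [[  77.4  190.     0.7]
 [  71.7   12.9    0.7]
 [  67.6 -172.1    0.7]]
bed left edge [[-63.8 159.3   0.7]
 [-69.  -58.2   0.7]]
rest uphill edges [[-31.4 138.1  14.7]
 [-31.1  64.   14.7]]
rest2 y edges [[-42.8  75.4  14.7]
 [-43.2  52.1  14.7]] stop face [[-24.4 147.6  34.7]
 [  5.  146.5  34.7]]
lug 449 [ -2.  -91.8  54.6] [[-22.5, -118.2, 50.5], [23.4, -72.9, 57.4]]Traceback (most recent call last):
  File "<stdin>", line 22, in <module>
    return _quantile_unchecked(
        a, q, axis, out, overwrite_input, method, keepdims, weights)
    return _ureduce(a,
                    func=_quantile_ureduce_func,
    ...<5 lines>...
                    overwrite_input=overwrite_input,
                    method=method)
    r = func(a, **kwargs)
    result = _quantile(arr,
                       quantiles=q,
    ...<2 lines>...
                       out=out,
                       weights=wgt)
    slices_having_nans = np.isnan(arr[-1, ...])
                                  ~~~^^^^^^^^^
IndexError: index -1 is out of bounds for axis 0 with size 0
```

Run:
```python
from h import *
import pickle
f,_,_=pickle.load(open("w1.pkl","rb"))
im=cv2.cvtColor(f["image"],cv2.COLOR_RGB2BGR)
a=cv2.resize(im[25:170,345:445],None,fx=4,fy=4,interpolation=cv2.INTER_CUBIC)
b=cv2.resize(im[195:340,355:455],None,fx=4,fy=4,interpolation=cv2.INTER_CUBIC)
cv2.imwrite("pics/w1c.png",np.hstack([a,b]))
```

```text
(no output)
```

View pics/w1c.png

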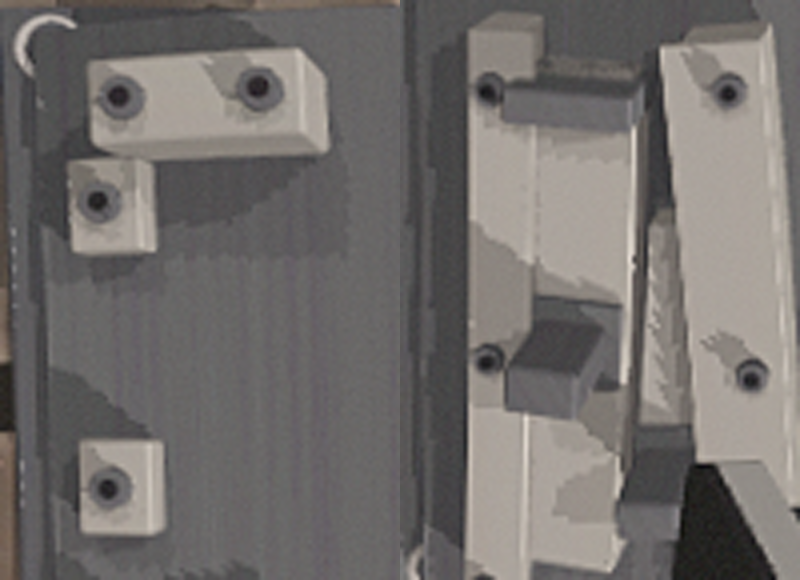

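Run:
```python
from h import *
import pickle
f,_,_=pickle.load(open("w1.pkl","rb")); P=fcloud(f)
b=np.load("bed.npz");B=b["B"];o=b["o"]; n=B[:,2]; c=o+n*.00075
def A(u,v): return 345+u/4,25+v/4
def C(u,v): return 355+(u-400)/4,195+v/4
pts=lambda nm,uv,h:print(nm,((np.array([onpl(f,u,v,c+h*n,n) for u,v in uv])-o)@B*1000).round(1).tolist())
pts("rest base uphill (1,2)",[A(157,205),A(165,490)],0)
pts("rest top uphill",[A(146,205),A(152,490)],.014)
pts("rest2 -y/+y top",[A(115,533),A(115,440)],.014)
pts("stop face top",[A(100,148),A(300,152)],.034); pts("stop base",[A(250,160)],0)
pts("lug top",[C(543,392),C(508,392),C(578,392),C(543,368),C(543,416)],.056)
pts("fin top",[C(652,508),C(622,508),C(682,508)],.053)
pts("nose top +y edge",[C(508,80),C(640,86)],.036)
L=(P-c)@B
for nm,(u,v) in dict(rest2=A(90,470),rest1=A(80,175),stop=A(180,100),lug=C(543,385),fin=C(655,505),nose=C(570,100)).items():
    u=int(u);v=int(v);q=L[v-3:v+4,u-3:u+4].reshape(-1,3);print(nm,(np.median(q,0)*1000).round(1))
# top-view: same by rays on pixel
g=grab("top");K=g["mtx"];go=np.array(g["origin"])
im=cv2.cvtColor(g["image"],cv2.COLOR_RGB2BGR); cv2.imwrite("pics/t2.png",im)
```

```text
rest base uphill (1,2) [[-35.1, 139.5, 0.8], [-34.8, 62.4, 0.8]]
rest top uphill [[-34.1, 138.0, 14.8], [-34.3, 63.4, 14.7]]
rest2 -y/+y top [[-44.6, 51.8, 14.8], [-44.2, 76.4, 14.8]]
stop face top [[-39.4, 150.5, 34.8], [9.8, 147.4, 34.8]]
stop base [[-9.6, 150.8, 0.8]]
lug top [[-12.7, -79.1, 56.7], [-22.0, -80.6, 56.7], [-3.4, -77.6, 56.7], [-12.9, -72.3, 56.7], [-12.4, -86.0, 56.7]]
fin top [[17.7, -109.8, 53.8], [9.6, -111.3, 53.8], [25.7, -108.4, 53.7]]
nose top +y edge [[-29.3, -3.3, 36.8], [5.0, -1.9, 36.7]]
rest2 [-51.5  68.9  14.2]
rest1 [-51.5 147.6  13.9]
stop [-18.7 161.6  34. ]
lug [-13.4 -77.2  55.7]
fin [  17.3 -109.1   52. ]
nose [-13.7  -7.   35.9]
```

Run:
```python
from h import *
b=np.load("bed.npz");B=b["B"];o=b["o"]+B@np.array([.012,.0003,.00075]); np.savez("bed.npz",B=B,o=o)
P=np.load("top0.npy")
for u,v in [(422,308),(416,313),(427,305),(422,303),(376,372)]: print(u,v,np.median(P[v-1:v+2,u-1:u+2].reshape(-1,3),0).round(3))
print("mug",P[310:335,465:485].reshape(-1,3).mean(0))
t=[.991,.135]
plan([([.46,-.12,.24],Rdown(B[:,0])),([.425,-.258,.11],Rdown(t))])
```

```text
422 308 [ 0.378 -0.29  -0.001]
416 313 [ 0.364 -0.274  0.005]
427 305 [ 0.387 -0.303 -0.002]
422 303 [ 0.391 -0.29  -0.002]
376 372 [ 0.218 -0.178 -0.001]
mug [ 0.34598044 -0.41092571  0.02862337]
-- N 4 to [ 0.46 -0.12  0.24]
[12.3 -5.1 46.4] [-0.009  0.001  0.001]
[12.2 -5.5 46.4] [-0.009  0.001  0.001]
[12.1 -5.9 46.4] [-0.009  0.001  0.001]
[12.1 -6.3 46.3] [-0.009  0.001  0.001]
-- N 4 to [ 0.425 -0.258  0.11 ]
[32.5 -7.  34.9] [-0.047  0.     0.   ]
[32.5 -8.6 34.5] [-0.047  0.     0.   ]
[ 32.5 -10.2  34.1] [-0.047  0.     0.   ]
[ 32.5 -11.8  33.6] [-0.047  0.     0.   ]
```

play_rows --deltas '[{"dx": 12,"dy": -5,"dz": 46,"rx": -0.009,"ry": 0,"rz": 0,"grip": 0.28},{"dx": 12,"dy": -5,"dz": 46,"rx": -0.009,"ry": 0,"rz": 0,"grip": 0.28},{"dx": 12,"dy": -6,"dz": 46,"rx": -0.009,"ry": 0,"rz": 0,"grip": 0.28},{"dx": 12,"dy": -6,"dz": 46,"rx": -0.009,"ry": 0,"rz": 0,"grip": 0.28}]' --force 60

```text
time: 2.38
tcp_pos: [0.4628, -0.1154, 0.2412]
tcp_rot: [1.228, 1.194, -1.234]
ft_force: [0.5, -0.3, -0.2]
finger_gap: 0.0613
```

play_rows --deltas '[{"dx": 32,"dy": -7,"dz": 35,"rx": -0.047,"ry": 0,"rz": 0,"grip": 0.28},{"dx": 32,"dy": -9,"dz": 35,"rx": -0.047,"ry": 0,"rz": 0,"grip": 0.28},{"dx": 32,"dy": -10,"dz": 34,"rx": -0.047,"ry": 0,"rz": 0,"grip": 0.28},{"dx": 32,"dy": -12,"dz": 34,"rx": -0.047,"ry": 0,"rz": 0,"grip": 0.28},{"dx": 0,"dy": 0,"dz": 0,"rx": 0,"ry": 0,"rz": 0,"grip": 0.28}]'

```text
time: 3.0
tcp_pos: [0.4325, -0.2552, 0.1102]
tcp_rot: [1.076, 1.286, -1.08]
ft_force: [-0.6, -0.1, -0.2]
finger_gap: 0.0616
```

Run:
```python
from h import *
b=np.load("bed.npz");B=b["B"]
p,r,s=cur(); print(p,s["finger_gap"],r.round(3))
f=grab("wrist");save(f,"pics/w2.png");P=fcloud(f)
Q=P.reshape(-1,3); m=(Q[:,2]>.034)&(Q[:,2]<.048)&(abs(Q[:,0]-.426)<.04)&(abs(Q[:,1]+.268)<.075); Q=Q[m]
print(m.sum(),Q[:,:2].mean(0),cv2.minAreaRect((Q[:,:2]*1000).astype(np.float32)))
plan([([.425,-.258,.010],Rdown([.991,.135]))])
```

```text
[ 0.43249501 -0.25515165  0.11023927] 0.06156130696912534 [[ 0.     0.984  0.176]
 [-0.003  0.176 -0.984]
 [-1.    -0.     0.003]]
9963 [ 0.42646205 -0.2643784 ] ((427.0452880859375, -269.7557678222656), (40.354148864746094, 110.94864654541016), 7.845594882965088)
-- N 2 to [ 0.425 -0.258  0.01 ]
[50.9 -4.5  0.7] [ 0.021  0.002 -0.001]
[50.9 -4.4  0.9] [ 0.021  0.002 -0.001]
```

View pics/w2.png

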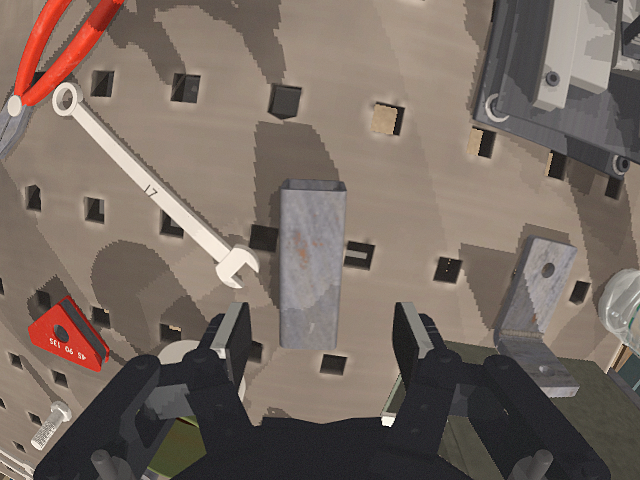

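The wrist view shows the tube at (315,265), clear of the spanner head at (238,268). The second measurement, (0.427, −0.270), agrees with the first. I'll descend and grip.

play_rows --deltas '[{"dx": 40,"dy": -4,"dz": 1,"rx": 0.02,"ry": 0,"rz": 0,"grip": 0.28},{"dx": 36,"dy": -4,"dz": 1,"rx": 0.02,"ry": 0,"rz": 0,"grip": 0.28},{"dx": 24,"dy": 0,"dz": 1,"rx": 0,"ry": 0,"rz": 0,"grip": 0.28},{"dx": 0,"dy": 0,"dz": 0,"rx": 0,"ry": 0,"rz": 0,"grip": 0.28}]'

```text
time: 3.55
tcp_pos: [0.4321, -0.2557, 0.0154]
tcp_rot: [1.1, 1.262, -1.101]
ft_force: [-0.3, 0.1, 0.1]
finger_gap: 0.0613
```

Run:
```python
from h import *
p,r,s=cur(); print(p,s["finger_gap"],r[:,1].round(3),s["ft_force"])
print("err tool mm",(r.T@(np.array([.4257,-.2597,.010])-p)*1000).round(1))
```

```text
[ 0.43211394 -0.25566627  0.01541762] 0.061259595752047036 [0.99  0.144 0.007] [-0.28560801  0.1138951   0.05446224]
err tool mm [ 5.4 -7.   3. ]
```

play_rows --deltas '[{"dx": 5,"dy": -7,"dz": 3,"rx": 0,"ry": 0,"rz": 0,"grip": 0.28},{"dx": 0,"dy": 0,"dz": 0,"rx": 0,"ry": 0,"rz": 0,"grip": 0.28},{"dx": 0,"dy": 0,"dz": 0,"rx": 0,"ry": 0,"rz": 0,"grip": 0.8},{"dx": 0,"dy": 0,"dz": 0,"rx": 0,"ry": 0,"rz": 0,"grip": 0.8},{"dx": 0,"dy": 0,"dz": 0,"rx": 0,"ry": 0,"rz": 0,"grip": 0.8}]'

```text
time: 4.18
tcp_pos: [0.4281, -0.2606, 0.015]
tcp_rot: [1.097, 1.257, -1.099]
ft_force: [0.6, -0.6, -3.9]
finger_gap: 0.0387
```

Run:
```python
from h import *
b=np.load("bed.npz");B=b["B"];o=b["o"]
p,r,s=cur(); print(p,s["finger_gap"],r.round(3),s["ft_force"])
# grasp relation: tube mid local, nominal tube centre (.427,-.2695,.02)
print("tube in tool mm",(r.T@(np.array([.427,-.2695,.02])-p)*1000).round(1))
```

```text
[ 0.4281075  -0.26060962  0.01501534] 0.038713636694579494 [[ 0.013  0.989  0.146]
 [-0.012  0.146 -0.989]
 [-1.     0.011  0.014]] [ 0.59676842 -0.55986918 -3.92429349]
tube in tool mm [-4.9 -2.3  8.7]
```

Run:
```python
from h import *
b=np.load("bed.npz");B=b["B"];o=b["o"]
W=lambda x,y,z:o+B@(np.array([x,y,z])/1000)
p,r,s=cur(); T=W(-25,86+8.7,80-5); print(T)
plan([([.44,-.23,.16],r),(np.array([.49,-.02,.23]),Rbed(B)),(T,Rbed(B))])
```

```text
[0.55875133 0.14130851 0.10903736]
-- N 3 to [ 0.44 -0.23  0.16]
[-48.4   5.9  -8.8] [0. 0. 0.]
[-48.4   5.9  -8.8] [0. 0. 0.]
[-48.4   5.9  -8.8] [0. 0. 0.]
-- N 4 to [ 0.49 -0.02  0.23]
[-18.   20.2 -49.9] [ 0.049 -0.008  0.106]
[-16.3  19.5 -50.7] [ 0.049 -0.008  0.106]
[-14.6  18.7 -51.5] [ 0.049 -0.008  0.106]
[-13.1  17.6 -52.3] [ 0.049 -0.008  0.106]
-- N 4 to [0.559 0.141 0.109]
[ 33.8   0.9 -41.1] [0. 0. 0.]
[ 33.8   0.9 -41.1] [0. 0. 0.]
[ 33.8   0.9 -41.1] [0. 0. 0.]
[ 33.8   0.9 -41.1] [0. 0. 0.]
```

play_rows --deltas '[{"dx": -48,"dy": 6,"dz": -9,"rx": 0,"ry": 0,"rz": 0,"grip": 0.8},{"dx": -48,"dy": 6,"dz": -9,"rx": 0,"ry": 0,"rz": 0,"grip": 0.8},{"dx": -48,"dy": 6,"dz": -9,"rx": 0,"ry": 0,"rz": 0,"grip": 0.8}]'

```text
time: 4.55
tcp_pos: [0.4372, -0.2265, 0.1567]
tcp_rot: [1.101, 1.267, -1.101]
ft_force: [0.8, -0.2, -3.8]
finger_gap: 0.0389
```

play_rows --deltas '[{"dx": -18,"dy": 20,"dz": -50,"rx": 0.049,"ry": -0.008,"rz": 0.106,"grip": 0.8},{"dx": -16,"dy": 20,"dz": -51,"rx": 0.049,"ry": -0.008,"rz": 0.106,"grip": 0.8},{"dx": -15,"dy": 19,"dz": -51,"rx": 0.049,"ry": -0.008,"rz": 0.106,"grip": 0.8},{"dx": -13,"dy": 18,"dz": -52,"rx": 0.049,"ry": -0.008,"rz": 0.106,"grip": 0.8},{"dx": 0,"dy": 0,"dz": 0,"rx": 0,"ry": 0,"rz": 0,"grip": 0.8}]'

```text
time: 5.18
tcp_pos: [0.4944, -0.0115, 0.2293]
tcp_rot: [1.426, 0.859, -0.927]
ft_force: [-0.9, -0.6, -3.9]
finger_gap: 0.039
```

```bash
cat >> h.py <<'E'
b=np.load("bed.npz");B=b["B"];o=b["o"]
W=lambda x,y,z:o+B@(np.array([x,y,z])/1000)
def bedpos():
    p,r,s=cur(); print("t",s["time"],"tcp bed mm",(B.T@(p-o)*1000).round(1),"gap",s["finger_gap"],"F bed",(B.T@s["ft_force"]).round(1),"rot err",R.from_matrix(r.T@Rbed(B)).as_rotvec().round(3))
E
python3 - <<'E'
from h import *
bedpos(); print(cur()[0])
plan([(W(-25,94.7,75),Rbed(B))])
E
```

```text
t 5.175 tcp bed mm [-25.4 -61.2 207.8] gap 0.0390231033648297 F bed [-2.4 -0.6 -3.2] rot err [-0.012 -0.01   0.007]
[ 0.4943926  -0.01151131  0.22926431]
-- N 4 to [0.559 0.141 0.109]
[ 33.6  -0.1 -38.6] [-0.003 -0.002  0.002]
[ 33.5  -0.1 -38.7] [-0.003 -0.002  0.002]
[ 33.4  -0.  -38.8] [-0.003 -0.002  0.002]
[ 33.3   0.  -38.9] [-0.003 -0.002  0.002]
```

play_rows --deltas '[{"dx": 33,"dy": 0,"dz": -39,"rx": -0.003,"ry": -0.002,"rz": 0.002,"grip": 0.8},{"dx": 33,"dy": 0,"dz": -39,"rx": -0.003,"ry": -0.002,"rz": 0.002,"grip": 0.8},{"dx": 33,"dy": 0,"dz": -39,"rx": -0.003,"ry": -0.002,"rz": 0.002,"grip": 0.8},{"dx": 33,"dy": 0,"dz": -39,"rx": -0.003,"ry": -0.002,"rz": 0.002,"grip": 0.8},{"dx": 0,"dy": 0,"dz": 0,"rx": 0,"ry": 0,"rz": 0,"grip": 0.8}]'

```text
time: 5.8
tcp_pos: [0.5588, 0.143, 0.1054]
tcp_rot: [1.411, 0.848, -0.926]
ft_force: [-1.2, -0.6, -3.8]
finger_gap: 0.0392
```

Run:
```python
from h import *
bedpos(); f=grab("wrist"); save(f,"pics/w3.png")
P=fcloud(f); L=(P-o)@B*1000
m=(L[...,2]>85)&(L[...,2]<112)&(abs(L[...,0]+25)<26)&(L[...,1]>100)&(L[...,1]<165)
print(m.sum(), np.percentile(L[m],[1,50,99],axis=0).round(1).tolist() if m.sum() else "")
```

```text
t 5.8 tcp bed mm [-26.6  96.4  71.8] gap 0.03923377275489163 F bed [-2.7 -0.7 -2.9] rot err [-0.002  0.004  0.002]
13822 [[-49.7, 100.4, 88.0], [-26.0, 121.1, 96.6], [-1.8, 142.4, 110.4]]
```

View pics/w3.png

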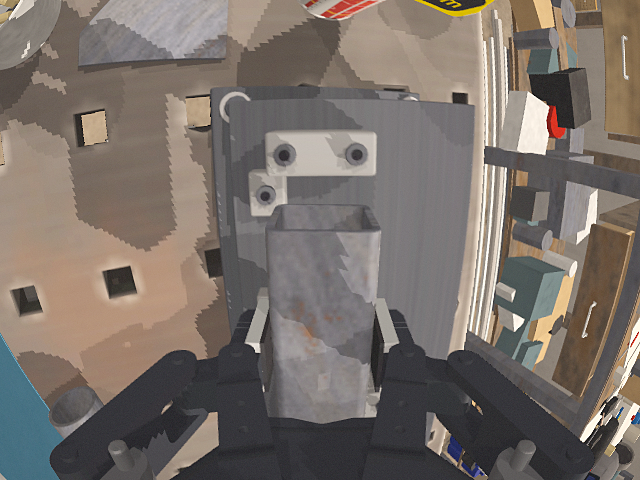

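The tube is held square above its place. Its far end is at bed y ≈ 142, about 7 mm short of the stop, and the stop and rest are visible at (320,152) and (265,195). I'll move 3–4 mm uphill and lower it.

play_rows --deltas '[{"dx": 30,"dy": 6,"dz": 2,"rx": 0,"ry": 0,"rz": 0,"grip": 0.8},{"dx": 16,"dy": 0,"dz": 0,"rx": 0,"ry": 0,"rz": 0,"grip": 0.8},{"dx": 0,"dy": 0,"dz": 0,"rx": 0,"ry": 0,"rz": 0,"grip": 0.8}]'

```text
time: 6.22
tcp_pos: [0.5866, 0.1349, 0.0713]
tcp_rot: [1.414, 0.84, -0.925]
ft_force: [-0.4, 0.7, -2.4]
finger_gap: 0.0386
```

Run:
```python
from h import *
bedpos()
```

```text
t 6.225 tcp bed mm [-15.4  89.7  28.9] gap 0.0385672814350323 F bed [-1.4  0.7 -1.9] rot err [-0.005  0.007 -0.004]
```

play_rows --deltas '[{"dx": 4,"dy": -7,"dz": -6,"rx": 0,"ry": 0,"rz": 0,"grip": 0.8},{"dx": 0,"dy": 0,"dz": 0,"rx": 0,"ry": 0,"rz": 0,"grip": 0.8}]'

```text
time: 6.48
tcp_pos: [0.5824, 0.1409, 0.0663]
tcp_rot: [1.416, 0.838, -0.924]
ft_force: [0.4, 0.0, -3.9]
finger_gap: 0.0387
```

Run:
```python
from h import *
bedpos()
```

```text
t 6.475 tcp bed mm [-21.6  95.5  26.3] gap 0.03873798023900268 F bed [-1.2  0.  -3.7] rot err [-0.006  0.007 -0.006]
```

play_rows --deltas '[{"dx": 9,"dy": 0,"dz": 0,"rx": 0,"ry": 0,"rz": 0,"grip": 0.8},{"dx": 3,"dy": 0,"dz": 0,"rx": 0,"ry": 0,"rz": 0,"grip": 0.8}]'

```text
time: 6.72
tcp_pos: [0.5878, 0.1409, 0.0566]
tcp_rot: [1.415, 0.837, -0.923]
ft_force: [-37.1, -3.4, 29.9]
finger_gap: 0.0395
```

Run:
```python
from h import *
bedpos()
```

```text
t 6.725 tcp bed mm [-20.9  95.8  15.3] gap 0.039470290411638166 F bed [-20.7  -5.3  42.7] rot err [-0.006  0.007 -0.007]
```

play_rows --deltas '[{"dx": -1.5,"dy": -4,"dz": 0,"rx": 0,"ry": 0,"rz": 0,"grip": 0.8},{"dx": 0.5,"dy": -3,"dz": 0,"rx": 0,"ry": 0,"rz": 0,"grip": 0.8}]'

```text
time: 6.98
tcp_pos: [0.5824, 0.1413, 0.0557]
tcp_rot: [1.416, 0.835, -0.921]
ft_force: [7.5, -1.6, 0.6]
finger_gap: 0.0391
```

Run:
```python
from h import *
bedpos()
```

```text
t 6.975 tcp bed mm [-26.2  95.9  16.7] gap 0.0390725046804401 F bed [ 7.1 -1.2 -2.7] rot err [-0.006  0.007 -0.01 ]
```

play_rows --deltas '[{"dx": 1,"dy": -3,"dz": 0,"rx": 0,"ry": 0,"rz": 0,"grip": 0.8},{"dx": 1.5,"dy": -2,"dz": 0,"rx": 0,"ry": 0,"rz": 0,"grip": 0.8}]'

```text
time: 7.22
tcp_pos: [0.5827, 0.1414, 0.0552]
tcp_rot: [1.419, 0.828, -0.913]
ft_force: [4.1, -0.8, 0.1]
finger_gap: 0.0391
```

Run:
```python
from h import *
bedpos()
```

```text
t 7.225 tcp bed mm [-26.1  96.   16.1] gap 0.03912298703172294 F bed [ 3.8 -0.6 -1.6] rot err [-0.006  0.007 -0.019]
```

play_rows --deltas '[{"dx": 2,"dy": -1,"dz": 0,"rx": 0,"ry": 0,"rz": 0.01,"grip": 0.8},{"dx": 0,"dy": 0,"dz": 0,"rx": 0,"ry": 0,"rz": 0,"grip": 0.25},{"dx": 0,"dy": 0,"dz": 0,"rx": 0,"ry": 0,"rz": 0,"grip": 0.25},{"dx": -20,"dy": 0,"dz": 0,"rx": 0,"ry": 0,"rz": 0,"grip": 0.25},{"dx": -55,"dy": 0,"dz": 0,"rx": 0,"ry": 0,"rz": 0,"grip": 0.25}]'

```text
time: 7.85
tcp_pos: [0.5457, 0.1433, 0.117]
tcp_rot: [1.419, 0.825, -0.913]
ft_force: [0.6, 0.8, 0.6]
finger_gap: 0.0643
```

play_rows --deltas '[{"dx": -50,"dy": 0,"dz": 20,"rx": 0,"ry": 0,"rz": 0,"grip": 0.25},{"dx": 0,"dy": 0,"dz": 40,"rx": 0,"ry": 0,"rz": 0,"grip": 0.6},{"dx": 0,"dy": 0,"dz": 0,"rx": 0,"ry": 0,"rz": 0,"grip": 0.6}]'

```text
time: 8.22
tcp_pos: [0.52, 0.0842, 0.168]
tcp_rot: [1.42, 0.821, -0.907]
ft_force: [0.3, -0.4, -0.5]
finger_gap: 0.0345
```

Run:
```python
from h import *
import pickle
bedpos(); f=grab("wrist"); save(f,"pics/w4.png"); pickle.dump(f,open("w4.pkl","wb"))
P=fcloud(f); L=(P-o)@B*1000
m=(L[...,2]>34)&(L[...,2]<47)&(abs(L[...,0]+27)<32)&(L[...,1]>10)&(L[...,1]<146)
Q=L[m]; print(m.sum(), np.percentile(Q,[1,50,99],axis=0).round(1).tolist())
A=np.c_[Q[:,:2],np.ones(len(Q))];k=np.linalg.lstsq(A,Q[:,2],rcond=None)[0];print("tilt",k)
r=cv2.minAreaRect(Q[:,:2].astype(np.float32));print(r)
```

```text
t 8.225 tcp bed mm [-32.5  35.7 143.6] gap 0.034468096968296245 F bed [ 0.1 -0.4 -0.6] rot err [-0.004  0.008 -0.028]
9474 [[-46.1, 33.3, 36.5], [-27.1, 89.6, 39.9], [-7.4, 140.9, 41.6]]
tilt [2.22583710e-03 2.31989686e-03 3.96353422e+01]
((-26.828617095947266, 86.87776947021484), (110.43118286132812, 40.46394729614258), 89.53902435302734)
```

View pics/w4.png

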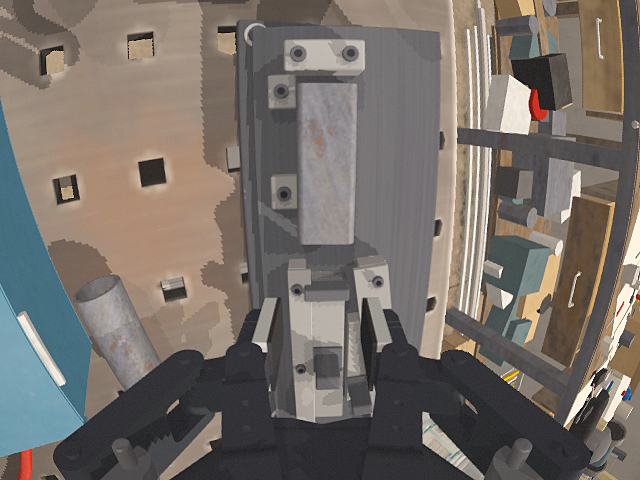

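The tube lies flat at bed (−26.8, 86.9), top 39.9 mm, yaw 0.5°, on both rests. Next I'll take the closed fingers behind the lug, which is at (327,352).

Run:
```python
from h import *
import pickle
f=pickle.load(open("w4.pkl","rb")); P=fcloud(f); L=(P-o)@B*1000
for nm,lo,hi,u0,u1,v0,v1 in [("lug",50,60,310,345,340,390),("fin",46,58,345,375,370,420)]:
    q=L[v0:v1,u0:u1]; q=q[(q[...,2]>lo)&(q[...,2]<hi)]; print(nm,len(q),(np.percentile(q,[3,50,97],axis=0)).round(1).tolist() if len(q) else "")
plan([(W(-29,-108,110),Rbed(B)),(W(-29,-108,60),Rbed(B))])
```

```text
lug 391 [[-35.0, -86.1, 50.8], [-26.1, -77.4, 55.1], [-16.8, -73.0, 56.7]]
fin 280 [[-4.5, -119.8, 46.4], [3.6, -111.1, 52.3], [11.8, -107.9, 53.6]]
-- N 3 to [ 0.53  -0.06   0.139]
[11.6  0.9 48.2] [-0.001  0.002 -0.01 ]
[11.5  0.9 48.2] [-0.001  0.002 -0.01 ]
[11.4  1.  48.2] [-0.001  0.002 -0.01 ]
-- N 1 to [ 0.551 -0.061  0.094]
[50.  0.  0.] [0. 0. 0.]
```

play_rows --deltas '[{"dx": 11.5,"dy": 1,"dz": 49,"rx": -0.001,"ry": 0.002,"rz": -0.01,"grip": 1},{"dx": 11.5,"dy": 1,"dz": 49,"rx": -0.001,"ry": 0.002,"rz": -0.01,"grip": 1},{"dx": 11,"dy": 1,"dz": 48,"rx": -0.001,"ry": 0.002,"rz": -0.01,"grip": 1},{"dx": 20,"dy": 0,"dz": 0,"rx": 0,"ry": 0,"rz": 0,"grip": 1},{"dx": 0,"dy": 0,"dz": 0,"rx": 0,"ry": 0,"rz": 0,"grip": 1}]'

```text
time: 8.9
tcp_pos: [0.5393, -0.0614, 0.1177]
tcp_rot: [1.41, 0.858, -0.919]
ft_force: [-0.5, 0.7, 0.2]
finger_gap: 0.0
```

Run:
```python
from h import *
bedpos()
```

```text
t 8.9 tcp bed mm [ -29.6 -108.8   86.7] gap 3.919449791048917e-05 F bed [-0.4  0.7  0.4] rot err [ 0.004 -0.005  0.005]
```

Now lower to z ≈ 37.

play_rows --deltas '[{"dx": 30,"dy": 0,"dz": 0,"rx": 0,"ry": 0,"rz": 0,"grip": 1},{"dx": 18,"dy": 0,"dz": 0,"rx": 0,"ry": 0,"rz": 0,"grip": 1},{"dx": 0,"dy": 0,"dz": 0,"rx": 0,"ry": 0,"rz": 0,"grip": 1}]'

```text
time: 9.28
tcp_pos: [0.5604, -0.059, 0.0745]
tcp_rot: [1.408, 0.861, -0.916]
ft_force: [-0.3, 1.0, 0.3]
finger_gap: 0.0
```

Run:
```python
from h import *
bedpos()
```

```text
t 9.275 tcp bed mm [ -28.9 -105.3   38.7] gap 4.502754173830608e-06 F bed [-0.2  0.9  0.4] rot err [ 0.007 -0.007  0.005]
```

play_rows --deltas '[{"dx": 0,"dy": -1,"dz": -10,"rx": 0,"ry": 0,"rz": 0,"grip": 1},{"dx": 0,"dy": 0,"dz": -10,"rx": 0,"ry": 0,"rz": 0,"grip": 1},{"dx": 0,"dy": 0,"dz": -10,"rx": 0,"ry": 0,"rz": 0,"grip": 1},{"dx": 0,"dy": 0,"dz": -8,"rx": 0,"ry": 0,"rz": 0,"grip": 1}]'

```text
time: 9.78
tcp_pos: [0.5615, -0.0188, 0.077]
tcp_rot: [1.407, 0.858, -0.915]
ft_force: [0.7, -3.6, -1.8]
finger_gap: 0.0001
```

Run:
```python
from h import *
bedpos()
```

```text
t 9.775 tcp bed mm [-28.7 -65.   41.4] gap 0.00010111215942844933 F bed [ 0.  -3.6 -2. ] rot err [ 0.008 -0.004  0.002]
```

play_rows --deltas '[{"dx": 2,"dy": 0,"dz": -6,"rx": 0,"ry": 0,"rz": 0,"grip": 1},{"dx": 1,"dy": 0,"dz": -5,"rx": 0,"ry": 0,"rz": 0,"grip": 1}]'

```text
time: 10.02
tcp_pos: [0.5639, -0.0074, 0.0755]
tcp_rot: [1.406, 0.855, -0.915]
ft_force: [-3.7, -4.8, 1.9]
finger_gap: -0.0002
```

Run:
```python
from h import *
bedpos()
```

```text
t 10.025 tcp bed mm [-27.7 -53.5  39.2] gap -0.00022188262026072742 F bed [-2.4 -4.9  3.2] rot err [ 0.009 -0.002  0.001]
```

play_rows --deltas '[{"dx": 0,"dy": 0,"dz": -3,"rx": 0,"ry": 0,"rz": 0,"grip": 1},{"dx": 0,"dy": 0,"dz": -3,"rx": 0,"ry": 0,"rz": 0,"grip": 1}]'

```text
time: 10.28
tcp_pos: [0.564, -0.0049, 0.0756]
tcp_rot: [1.402, 0.848, -0.923]
ft_force: [-5.3, -26.3, -0.9]
finger_gap: -0.0002
```

Run:
```python
from h import *
bedpos()
```

```text
t 10.275 tcp bed mm [-27.6 -51.1  39.3] gap -0.00016470655679020078 F bed [ -4.  -26.5   0.8] rot err [0.007 0.008 0.001]
```

play_rows --deltas '[{"dx": 0,"dy": 0,"dz": -1,"rx": 0,"ry": 0,"rz": 0,"grip": 1},{"dx": 0,"dy": 0,"dz": 12,"rx": 0,"ry": 0,"rz": 0,"grip": 1},{"dx": -40,"dy": 0,"dz": 15,"rx": 0,"ry": 0,"rz": 0,"grip": 1},{"dx": -40,"dy": 0,"dz": 30,"rx": 0,"ry": 0,"rz": 0,"grip": 1},{"dx": 0,"dy": 0,"dz": 0,"rx": 0,"ry": 0,"rz": 0,"grip": 1}]'

```text
time: 10.9
tcp_pos: [0.5264, -0.0602, 0.1498]
tcp_rot: [1.402, 0.851, -0.922]
ft_force: [0.8, 0.3, 0.3]
finger_gap: 0.0002
```

Run:
```python
from h import *
import pickle
bedpos(); f=grab("wrist"); save(f,"pics/w5.png"); pickle.dump(f,open("w5.pkl","wb"))
P=fcloud(f); L=(P-o)@B*1000
m=(L[...,2]>38)&(L[...,2]<44)&(abs(L[...,0]+27)<25)&(L[...,1]>30)&(L[...,1]<149.5)
Q=L[m]; print("tube",m.sum(), np.percentile(Q,[1,50,99],axis=0).round(1).tolist(),cv2.minAreaRect(Q[:,:2].astype(np.float32)))
for nm,lo,hi,x0,x1,y0,y1 in [("lug",51,60,-45,-8,-60,0),("fin",48,58,-8,25,-140,-80)]:
    m=(L[...,2]>lo)&(L[...,2]<hi)&(L[...,0]>x0)&(L[...,0]<x1)&(L[...,1]>y0)&(L[...,1]<y1); q=L[m]
    print(nm,len(q),np.percentile(q,[3,50,97],axis=0).round(1).tolist() if len(q) else "")
```

```text
t 10.9 tcp bed mm [ -27.8 -108.2  121.3] gap 0.00023087418030004993 F bed [ 0.8  0.4 -0.1] rot err [0.008 0.005 0.002]
tube 755 [[-45.5, 41.0, 38.1], [-26.6, 45.0, 39.7], [-8.3, 49.0, 41.7]] ((-26.561359405517578, 40.70825958251953), (38.106040954589844, 17.44318199157715), 0.49184367060661316)
lug 886 [[-35.5, -40.2, 53.6], [-26.2, -33.5, 55.4], [-17.2, -26.8, 56.9]]
fin 558 [[-4.9, -120.4, 49.3], [3.4, -113.8, 52.5], [12.3, -108.6, 53.9]]
```

View pics/w5.png

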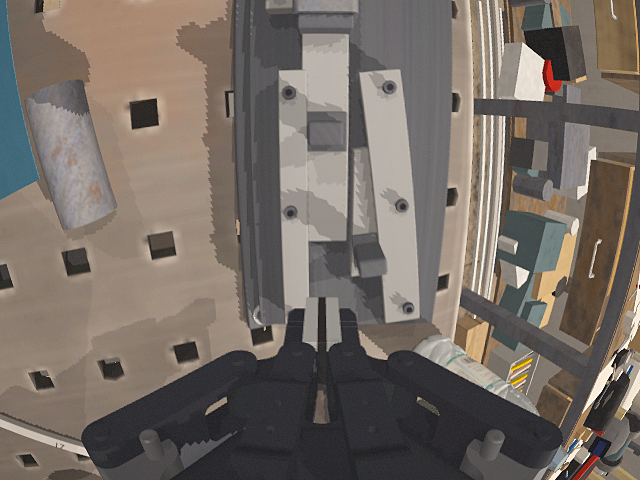

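The bar is full home: lug at −33.5, against −35 ± 2 mm expected, with the nose touching the tube at the top of the picture. The fin is at (370,255), bed (3.6, −114). Next is the wedge.

Run:
```python
from h import *
P=np.load("top0.npy")
for nm,u,v in [("bottle",412,175),("angle",416,215),("angle2",437,210)]: print(nm,np.median(P[v-2:v+3,u-2:u+3].reshape(-1,3),0).round(3))
print(W(4,-141,38))
plan([(W(4,-141,85),Rbed(B))])
```

```text
bottle [ 0.702 -0.251  0.08 ]
angle [ 0.621 -0.274  0.009]
angle2 [ 0.612 -0.313  0.078]
[ 0.58864342 -0.09621669  0.0877599 ]
-- N 1 to [ 0.569 -0.095  0.13 ]
[34.7 33.  33.9] [0.008 0.004 0.005]
```

play_rows --deltas '[{"dx": 17,"dy": 16,"dz": 17,"rx": 0.004,"ry": 0.002,"rz": 0.002,"grip": 1},{"dx": 17,"dy": 16,"dz": 17,"rx": 0.004,"ry": 0.002,"rz": 0.002,"grip": 1},{"dx": 0,"dy": 0,"dz": 0,"rx": 0,"ry": 0,"rz": 0,"grip": 1}]'

```text
time: 11.32
tcp_pos: [0.5684, -0.0938, 0.1265]
tcp_rot: [1.414, 0.856, -0.92]
ft_force: [-1.1, 1.0, -0.2]
finger_gap: -0.0002
```

Run:
```python
from h import *
bedpos()
```

```text
t 11.325 tcp bed mm [   1.9 -139.6   81.7] gap -0.00015247335029866453 F bed [-1.2  1.   0.3] rot err [ 0.    -0.005  0.003]
```

play_rows --deltas '[{"dx": 26,"dy": 1,"dz": 1,"rx": 0,"ry": 0,"rz": 0,"grip": 1},{"dx": 17,"dy": 0,"dz": 1,"rx": 0,"ry": 0,"rz": 0,"grip": 1},{"dx": 0,"dy": 0,"dz": 0,"rx": 0,"ry": 0,"rz": 0,"grip": 1}]'

```text
time: 11.7
tcp_pos: [0.586, -0.0931, 0.0838]
tcp_rot: [1.414, 0.863, -0.919]
ft_force: [0.0, -0.2, -0.9]
finger_gap: 0.0002
```

Run:
```python
from h import *
bedpos()
```

```text
t 11.7 tcp bed mm [  -0.2 -138.    35.6] gap 0.00020708503122712473 F bed [-0.4 -0.2 -0.9] rot err [ 0.001 -0.01   0.007]
```

play_rows --deltas '[{"dx": -1,"dy": 0,"dz": -10,"rx": 0,"ry": 0,"rz": 0,"grip": 1},{"dx": 0,"dy": -1,"dz": -10,"rx": 0,"ry": 0,"rz": 0,"grip": 1},{"dx": 0,"dy": -1,"dz": -10,"rx": 0,"ry": 0,"rz": 0,"grip": 1},{"dx": 0,"dy": -1,"dz": -8,"rx": 0,"ry": 0,"rz": 0,"grip": 1}]'

```text
time: 12.2
tcp_pos: [0.5838, -0.0562, 0.0849]
tcp_rot: [1.409, 0.855, -0.927]
ft_force: [5.8, -38.4, -14.2]
finger_gap: -0.0001
```

Run:
```python
from h import *
bedpos()
```

```text
t 12.2 tcp bed mm [  -3.4 -101.3   38.3] gap -0.00012409674505775635 F bed [  1.  -38.1 -16.1] rot err [0.    0.001 0.007]
```

play_rows --deltas '[{"dx": 0,"dy": 0,"dz": 0,"rx": 0,"ry": 0,"rz": 0,"grip": 1},{"dx": 0,"dy": 0,"dz": 0,"rx": 0,"ry": 0,"rz": 0,"grip": 1}]'

```text
time: 12.45
tcp_pos: [0.5839, -0.0571, 0.0855]
tcp_rot: [1.407, 0.851, -0.929]
ft_force: [-0.1, -4.3, -1.8]
finger_gap: 0.0001
```

Run:
```python
from h import *
bedpos()
f=grab("wrist"); P=fcloud(f); L=(P-o)@B*1000
for nm,lo,hi,x0,x1,y0,y1 in [("lug",51,60,-45,-8,-60,0),("fin",48,58,-14,25,-110,-50)]:
    m=(L[...,2]>lo)&(L[...,2]<hi)&(L[...,0]>x0)&(L[...,0]<x1)&(L[...,1]>y0)&(L[...,1]<y1); q=L[m]
    print(nm,len(q),np.percentile(q,[3,50,97],axis=0).round(1).tolist() if len(q) else "")
im=f["image"][20:320,200:500]; cv2.imwrite("pics/w6.png",cv2.cvtColor(cv2.resize(im,None,fx=2,fy=2),cv2.COLOR_RGB2BGR))
```

```text
t 12.45 tcp bed mm [  -3.1 -102.1   38.8] gap 0.00012291491105569243 F bed [-0.7 -4.4 -1.7] rot err [-0.     0.006  0.006]
lug 2245 [[-35.1, -39.8, 53.4], [-25.6, -33.3, 55.5], [-16.7, -26.9, 56.8]]
fin 2091 [[-12.2, -95.8, 48.8], [-0.5, -86.2, 52.8], [8.8, -78.2, 57.1]]
```

View pics/w6.png

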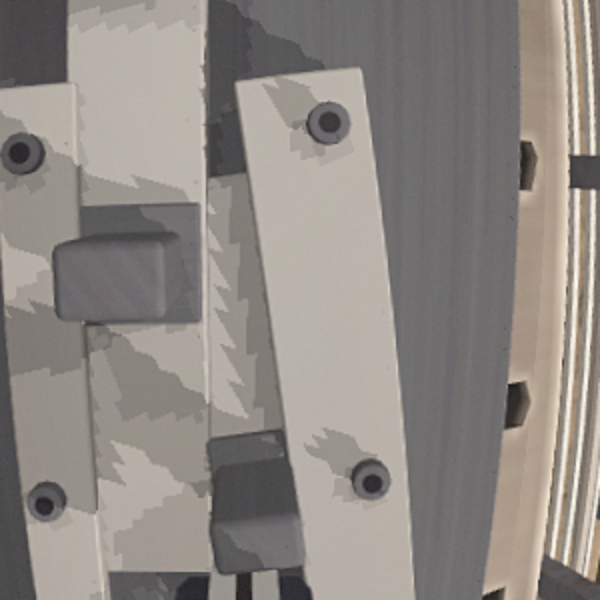

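The wedge (240,300) now lies without a gap between the ramp and the bar, and it took a peak push of 38 N. I'll back off and check it.

play_rows --deltas '[{"dx": 0,"dy": 0,"dz": 12,"rx": 0,"ry": 0,"rz": 0,"grip": 1},{"dx": -30,"dy": 0,"dz": 8,"rx": 0,"ry": 0,"rz": 0,"grip": 1},{"dx": -50,"dy": -5,"dz": -10,"rx": 0,"ry": 0,"rz": 0,"grip": 1},{"dx": -40,"dy": -10,"dz": -50,"rx": 0,"ry": 0,"rz": 0,"grip": 1},{"dx": -10,"dy": -10,"dz": -55,"rx": 0,"ry": 0,"rz": 0,"grip": 1}]'

```text
time: 13.12
tcp_pos: [0.5117, 0.0406, 0.1974]
tcp_rot: [1.415, 0.849, -0.925]
ft_force: [0.8, 1.1, -0.3]
finger_gap: -0.0003
```

play_rows --deltas '[{"dx": 0,"dy": -5,"dz": -40,"rx": 0,"ry": 0,"rz": 0,"grip": 1},{"dx": 0,"dy": 0,"dz": 0,"rx": 0,"ry": 0,"rz": 0,"grip": 1}]'

```text
time: 13.38
tcp_pos: [0.5094, 0.0854, 0.1985]
tcp_rot: [1.415, 0.85, -0.916]
ft_force: [1.4, -0.7, -0.4]
finger_gap: -0.0001
```

Run:
```python
from h import *
bedpos()
f=grab("wrist"); P=fcloud(f); L=(P-o)@B*1000; save(f,"pics/w7.png")
m=(L[...,2]>38)&(L[...,2]<44)&(abs(L[...,0]+27)<25)&(L[...,1]>38)&(L[...,1]<150)
Q=L[m]; print("tube",m.sum(), np.percentile(Q,[1,50,99],axis=0).round(1).tolist(),cv2.minAreaRect(Q[:,:2].astype(np.float32)))
A=np.c_[Q[:,:2],np.ones(len(Q))];print("tilt",np.linalg.lstsq(A,Q[:,2],rcond=None)[0])
for nm,lo,hi,x0,x1,y0,y1 in [("lug",51,60,-45,-8,-60,0),("fin",48,58,-14,25,-110,-50)]:
    m=(L[...,2]>lo)&(L[...,2]<hi)&(L[...,0]>x0)&(L[...,0]<x1)&(L[...,1]>y0)&(L[...,1]<y1); q=L[m]
    print(nm,len(q),np.percentile(q,[3,50,97],axis=0).round(1).tolist() if len(q) else "")
```

```text
t 13.375 tcp bed mm [-29.3  36.3 175.7] gap -5.583969495671832e-05 F bed [ 1.1 -0.6 -0.9] rot err [ 0.    -0.003 -0.003]
tube 7115 [[-45.9, 42.2, 38.2], [-27.2, 97.1, 40.0], [-8.8, 148.9, 41.7]] ((-27.25657844543457, 95.44276428222656), (39.34040451049805, 109.18732452392578), 0.7540796995162964)
tilt [9.20925311e-04 2.40044130e-03 3.97229501e+01]
lug 0 
fin 0
```

View pics/w7.png

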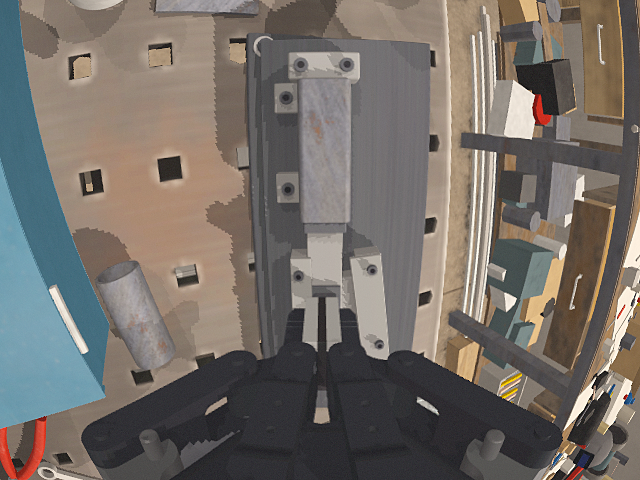

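Run:
```python
from h import *
f=grab("top"); L=(cloud(f)-o)@B*1000
for nm,lo,hi,x0,x1,y0,y1 in [("lug",51,62,-45,-8,-60,0),("fin",46,60,-14,25,-125,-50)]:
    m=(L[...,2]>lo)&(L[...,2]<hi)&(L[...,0]>x0)&(L[...,0]<x1)&(L[...,1]>y0)&(L[...,1]<y1); q=L[m]
    print(nm,len(q),np.percentile(q,[3,50,97],axis=0).round(1).tolist() if len(q) else "")
```

```text
lug 45 [[-35.6, -38.0, 51.4], [-27.6, -32.4, 54.2], [-18.2, -25.6, 58.8]]
fin 37 [[-8.9, -89.7, 47.1], [-1.4, -83.7, 52.0], [5.7, -76.7, 56.2]]
```

```bash
python3 -c "
from h import *
manip.sign_off(); print(telemetry.state()['time'])"
```

```text
the job is handed in; nothing more can be done
the job is handed in; nothing more can be done
```

I placed the tube, slid the bar home and jammed the wedge, and handed the job in after about 13.4 s of robot time; the verdict is not reported.

- **Tube:** I gripped it, laid it on the bed and pressed it down-slope onto the two rests. The last look put it at bed (−27.3, 95.4) mm with its top at 40.0 mm, turned 0.8°.
- **Stop bar:** I pushed it by the lug until the force rose to 26 N. The tube's far end then measured about 149 mm, next to the end stop at 150 mm. The last picture shows the bar's nose on the tube, and the lug stayed at y ≈ −33 mm.
- **Wedge:** I pushed it by the fin until it stopped under about 38 N, then let go. It shows no visible gap to the bar, and in the top view the fin is still at y ≈ −84 mm.
- **Other objects:** I saw none of them moved, but I did not measure their positions at the end.

**Checks that disagreed or could not be made:**
- My first bed origin, taken from the plate's outline, was about 12 mm off along x. I corrected it using the rest faces.
- The wedge stopped after about 29 mm of measured fin movement, against the 45 to 48 mm stated from fully back. It and the bar probably did not start fully back.
- I could not measure the wedge's contact force on the bar after letting go. That it still exceeds 6 N rests on the 38 N push and the fin not moving back.

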